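# Fold down the tube retainer and shut the sample transport box

### The arm

A 6-joint arm with a two-finger parallel gripper is mounted at the origin on the work surface. World frame = base frame: x ahead of the robot, y to its left, z up, the work surface at z = 0. Lengths are in m, angles in rad, forces in N, time in s.
With the tool pointing down it reaches from about 0.225 to 0.875 m from the base axis. Payload 3.4 kg.
Tool frame: the origin (TCP) lies midway between the tips of the shut fingers; the grasp point (between the pads) lies 19 mm behind it; z points along the fingers, y is the direction in which the jaws open and shut (so a half turn about z gives the same grasp; the last joint's range is limited). The gripper opens to 85 mm and grips with 20 to 120 N. Pads are 22 mm wide; open, the fingers measure 114 mm over their backs; the gripper's body (76 mm by 85 mm) begins 54 mm behind the grasp point. The pads swing forward as they close: fully open they stand 13 mm farther back than shut.
Start: joints at [-1.356, 0.276, 1.505, -0, 1.361, -0.121], TCP at [0.189, -0.543, 0.199] pointing down, gripper open.
Joint ranges: [-2.89, 2.89], [-0.75, 2.08], [0.22, 2.7], [-1.18, 4.32], [0.11, 2.71], [-2.7, 2.7]. Speed limits (rad/s): [2.57, 2.57, 3.14, 3.14, 3.14, 3.14].

### API

Orientations are given as a unit quaternion [w, x, y, z].
In Python, from bench import env, vision gives the robot as it stands. The module is installed in compiled form; this text tells all that it offers.
- The arm moves only by the tool jog_arm, never from a script. Its arguments are lists of equal length, an entry for each row: "linear": the shift along the world's x, y, z normalised to -1 to 1, where 1 is 0.25 m, a list of three; "dr": the turn, a rotation vector about the world's x, y, z normalised to -1 to 1, where 1 is 360 degrees, a list of three; "hand": the closure, from 0 (fully open) to 1 (shut). A call has 1 to 12 rows; each row is the pose to reach, as a shift and turn from the pose measured when the call began, turning the shorter way round; what a row does not reach only later rows make up. A row lasts 1/10 s, in which the tool goes at most 50 mm and 8.59 degrees, less where a joint would pass 70% of its speed; a pose out of reach is approached as far as the arm can. A call with a number of a shift or a turn outside -1 to 1 is refused whole. A call with a gripper value outside its range is refused whole. The fingers move at their own pace and stop on an object; the grip force is fixed at half the most. Time passes only in rows, so rows that repeat a pose let the fingers close. It gives the time, the measured TCP pose, the force and the opening at its end, in the units of the state.
- env.observe(): the state, without advancing time (a new reading comes with each control period).
- vision.camera(name): name is "scene" or "top"; returns a dict with "color" (384x512x3 uint8, red, green, blue), "range_z" (384x512 float32, m along the optical axis (not along the pixel's ray), 0 where there is no reading), "fx", "fy", "cx", "cy" (pixels), "R" (3x3) and "t" (3): a world point X has camera coordinates R X + t. Camera axes: x right, y down, z forward; pixel columns grow to the right and rows downward; lengths in m; the calibration is good to about 2 mm. A picture is of the moment at which its call begins.
- env.job_done(): hands the job in, once; it reports no verdict.
The state is a dict: "clock": time; "joint_positions": joint angles; "qd": joint speeds; "tau": joint torques, N m; "tool_pos": TCP position; "orientation": TCP orientation; "wrist_force": force on the tool from outside, world axes, zero at the start; "torque": the same for the moment, N m; "finger_gap": finger opening in m.
Only numpy, scipy, OpenCV 4.12 (cv2) and the standard library are available. Lean on these libraries where they do the work, as an engineer would, in place of code of your own. Each camera call takes 0.05 s, during which the arm holds its last target.

### The job

Close up the open white sample transport box for its trip: first gently fold the upright tube retainer inside it down flat over the tubes, then swing the hinged lid over it until it is fully shut, without slamming it. Do it all by pushing with the fingertips or the outside of the fingers: do not pinch the retainer or the lid, leave the tubes seated in their rack, do not shove, tip or lift the box, and do not disturb the other things on the bench.

Things in the scene. Friction and masses are not known exactly. Their poses are not given: they have to be found in the camera images.
- tub: The sample transport box on the bench: a white insulated tub, 270 mm along its own x, 210 mm along its own y, rim 105 mm above the bench, walls 22 mm thick, 4 kg with its cold block, not fastened down. Origin: centre of its underside, on the bench. Its +y side carries the lid's hinge, its -y side two steel latches (which stay undone). Inside is an aluminium rack (top 55 mm up) holding six small screw-cap tubes.
- lid (a joint): Angle of the grey hinged lid in rad: 0 = shut flat on the rim, about 1.6 to 1.95 at the start (standing up, leaning a little outward to the tub's +y), stop at 2.0. The hinge is stiff (about 1.1 N m plus the lid's weight of about 0.6 kg): the lid stays at whatever angle it is left, and must be pushed all the way. Faster than 3 rad/s counts as slamming.
- lid_hinge (a point): Middle of the lid's hinge line: in the tub's frame x 0, y +111 mm, z 105 mm. The line runs along the tub's x axis.
- lid_edge (a point): Middle of the lid's free edge, on its outer (top) face, 216 mm from the hinge line. The outer face lies 26 mm outside the hinge's plane (28 mm over the raised 200 x 140 mm panel in the middle). The lid turns about the hinge towards the tub's -y when shut: edge then over the latches, 131 mm above the bench.
- lid_shell: The lid's grey outer shell, 270 x 210 x 22 mm; push on its outer face. Origin on the hinge line.
- lid_liner: The lid's white lining: a 4 mm sheet on the whole underside with a plug 214 x 148 mm, 14 mm deep, that enters the tub. Origin on the hinge line.
- retainer (a joint): Angle of the tube retainer in rad: 0 = folded down flat over the tubes, about 1.45 to 1.72 at the start (upright), stop at 1.75. Stiff hinge (about 0.22 N m): it stays where it is left. It stops firmly at 0, just above the tube caps; faster than 4 rad/s counts as slapping it down.
- retainer_hinge (a point): Middle of the retainer's hinge line, inside the tub next to the -y wall: in the tub's frame x 0, y -73 mm, z 75 mm (30 mm below the rim). The line runs along the tub's x axis; the retainer folds from upright towards the tub's +y and down.
- retainer_edge (a point): Middle of the retainer's free edge, on its upper face, 130 mm from the hinge line (so 205 mm above the bench when upright, 79 mm when down).
- retainer_plate: The retainer's grey plate, 190 mm wide (tub's x), 130 mm from hinge to free edge, 4 mm thick with its upper face 4 mm above the hinge line when down; a lip 70 x 5 mm, 4 mm high, along the free edge and thin ribs 60 and 88 mm either side of the middle. When upright its upper face looks to the tub's -y, over the latch wall. Origin on the hinge line.
- retainer_pad: The 3 mm rubber pad on the retainer's underside. Origin on the hinge line.
- tube0: small screw-cap tube with a blue cap, 13 mm wide, 46 mm high, standing in the rack in the tub (caps 71 mm above the bench); origin at its foot, 25 mm above the bench, at x -75, y -42 mm of the tub
- tube1: small screw-cap tube with a blue cap, 13 mm wide, 46 mm high, standing in the rack in the tub (caps 71 mm above the bench); origin at its foot, 25 mm above the bench, at x -45, y 34 mm of the tub
- tube2: small screw-cap tube with a blue cap, 13 mm wide, 46 mm high, standing in the rack in the tub (caps 71 mm above the bench); origin at its foot, 25 mm above the bench, at x -15, y -4 mm of the tub
- tube3: small screw-cap tube with a blue cap, 13 mm wide, 46 mm high, standing in the rack in the tub (caps 71 mm above the bench); origin at its foot, 25 mm above the bench, at x 15, y -42 mm of the tub
- tube4: small screw-cap tube with a blue cap, 13 mm wide, 46 mm high, standing in the rack in the tub (caps 71 mm above the bench); origin at its foot, 25 mm above the bench, at x 45, y 34 mm of the tub
- tube5: small screw-cap tube with a blue cap, 13 mm wide, 46 mm high, standing in the rack in the tub (caps 71 mm above the bench); origin at its foot, 25 mm above the bench, at x 75, y -4 mm of the tub
- beaker: Bystander: glass beaker, 76 mm wide and 97 mm high, stands 155 to 165 mm from the middle of the tub on the latch side; origin at the centre of its underside.
- bottle: Bystander: reagent bottle with a blue cap, 76 mm wide, 165 mm high; origin at the centre of its underside.
- tipbox: Bystander: red pipette-tip box 85 x 122 x 55 mm whose own small lid stands open (top at 140 mm); not part of the job; origin at the centre of its underside.
- tuberack: Bystander: white rack 70 x 200 mm with three 28 mm tubes, 108 mm high; origin at the centre of its underside.
- timer: Bystander: flat bench timer 65 x 70 x 16 mm, lies on the bench on the hinge side of the transport box; origin at the centre of its underside.
- pen: Bystander: marker pen lying flat, 13 mm thick, 138 mm long, along its y axis; origin at the centre of its underside.

How it is judged:
On the way, in this order (a step that is already met when the one before it is completed fails the run):
1. the retainer is folded down flat over the tubes while the lid is still open (value of joint retainer below 0.06 rad and value of joint lid above 0.8 rad), for 0.2 s.
2. the lid is shut over the folded retainer (value of joint lid below 0.035 rad and value of joint retainer below 0.06 rad), for 0.2 s.
At the end, for the whole second after the job is handed in: The lid is shut to within 0.035 rad and still, the retainer under it is flat to within 0.06 rad, the box stands level within 40 mm of where it was, and all six tubes are seated in the rack (not raised by 10 mm) (all of step 2 and velocity of joint lid between -0.05 and 0.05 rad/s and linear speed of tub below 0.02 m/s and distance of tub from where it was at the start of the episode below 0.04 m and angle between tub's own z axis and vertical below 0.05 rad and z of each of tube0, tube1, tube2, tube3, tube4, tube5 in the frame of tub below 0.035 m); the robot touches nothing.
It fails at once if the retainer or the lid is pinched: fingers on its upper (outer) face part and on its underside pad or lining at once ((contact force between the fingers and retainer_plate above 1 N and contact force between the fingers and retainer_pad above 1 N) or (contact force between the fingers and lid_shell above 1 N and contact force between the fingers and lid_liner above 1 N)).
It fails at once if rough handling: the retainer is slapped down (faster than 4 rad/s) or the lid is slammed (faster than 3 rad/s) (velocity of joint retainer below -4 rad/s or velocity of joint lid below -3 rad/s).
It fails at once if the box is shoved by more than 40 mm, lifted by more than 10 mm or tipped by more than 0.12 rad (distance of tub from where it was at the start of the episode above 0.04 m or height (world z) of tub above 0.01 m or angle between tub's own z axis and vertical above 0.12 rad).
It fails at once if a tube is lifted in or out of its place by more than 15 mm (z of any of tube0, tube1, tube2, tube3, tube4, tube5 in the frame of tub above 0.04 m).
It fails at once if a bystander is moved by more than 40 mm, lifted or knocked over (distance of any of beaker, bottle, tipbox, tuberack, timer, pen from where it was at the start of the episode above 0.04 m or height (world z) of any of beaker, bottle, tipbox, tuberack, timer, pen above 0.015 m or angle between any of beaker, bottle, tipbox, tuberack, timer, pen's own z axis and vertical above 0.3 rad).
It also fails if it takes over 64 s, if anything falls off the work surface, if the arm or the gripper's body presses on something with over 40 N, if the wrist force passes 120 N, or if a joint passes its speed limit or range.

## Working session

There is one attempt and no reset: what is moved stays moved. The work goes in short steps, Python scripts to look and compute and a tool call to move; the robot and the scene stay as the last step left them, time stands still between calls to the robot, and variables do not carry over. Pictures are saved under pics/ and viewed, and the job is handed in when it is done.

Besides the shell and the picture viewer there is one more tool, called after ">>>" as name(argument=value, ...), one argument or row to a line, values as JSON. jog_arm: Moves the arm, as the interface text tells. Scaled input: -1 to 1 covers 0.25 m each way for a shift and 360 degrees each way for a turn. Its arguments: {"type":"object","properties":{"linear":{"type":"array"},"dr":{"type":"array"},"hand":{"type":"array"}},"required":["linear","dr","hand"]}

```bash
mkdir -p pics; python3 - <<'E'
from bench import env, vision
import cv2, numpy as np
print(env.observe())
for n in ("scene","top"):
    c=vision.camera(n); cv2.imwrite(f"pics/{n}0.png",cv2.resize(c["color"][:,:,::-1],(768,576)))
    np.savez(f"{n}0.npz",**c); print(n,c["fx"],c["cx"],c["cy"],c["R"],c["t"])
E
```

```text
{'clock': 0.0, 'joint_positions': array([-1.35598478e+00,  2.76581017e-01,  1.50616075e+00,  1.21500442e-05,
        1.36064359e+00, -1.21021019e-01]), 'qd': array([ 8.81987967e-04,  2.08466748e-03,  2.81403687e-04,  7.70318041e-04,
       -1.19836888e-06, -5.45504702e-04]), 'tau': array([-2.66959796e-04, -4.16768682e+01, -2.45802587e+01, -9.25866061e-05,
        1.10489182e-02,  1.12148797e-05]), 'tool_pos': array([ 0.18935764, -0.54231115,  0.1981367 ]), 'orientation': array([-8.95645566e-04,  9.85934972e-01,  1.67126981e-01, -3.60855852e-05]), 'wrist_force': array([0.13983133, 0.14878567, 0.44065666]), 'torque': array([-0.02649213,  0.0170736 ,  0.01775776]), 'finger_gap': 0.08513302025550046}
scene 347.5450399514434 251.89662986823842 191.8124307447 [[ 0.11705913  0.99306532  0.0108826 ]
 [ 0.81983464 -0.09044316 -0.56541241]
 [-0.5605072   0.07510862 -0.82473655]] [-0.03067665 -0.37849664  1.42798235]
top 477.35858744981164 260.87087621968806 197.5192459564046 [[ 0.02811245 -0.99949246  0.01498396]
 [-0.98272077 -0.03037794 -0.18258442]
 [ 0.18294693 -0.00959215 -0.98307599]] [-0.05916655  0.55086508  1.56323409]
```

View pics/scene0.png

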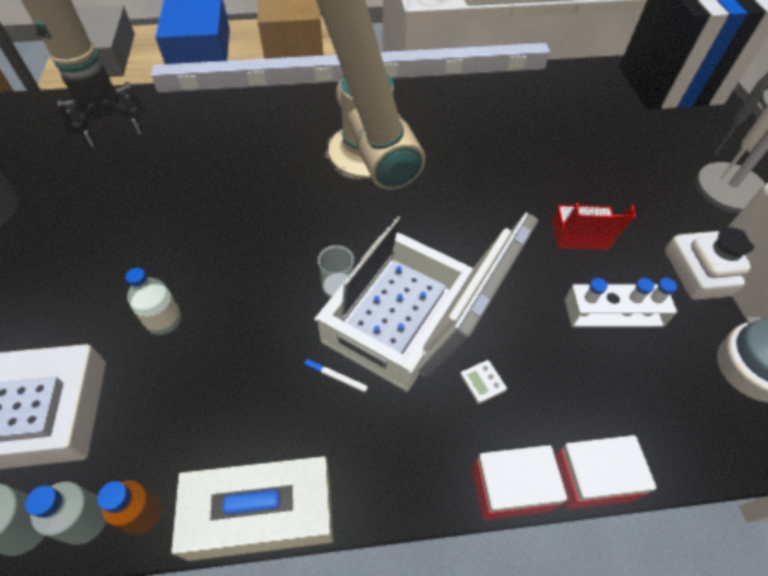

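View pics/top0.png

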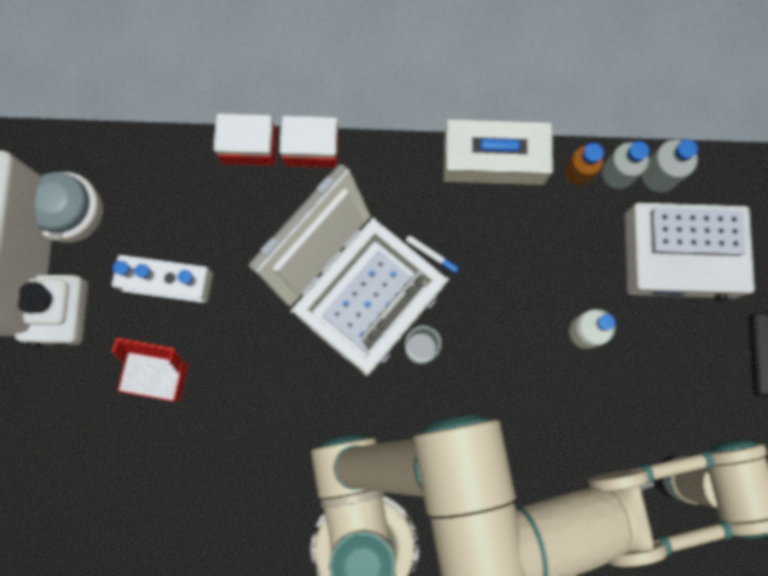

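The tub is near (370,290) in the top view (zoomed 1.5×). The beaker at (423,345) is on the latch side, the lid leans to the upper left, and the pen lies at (430,253). Next I measure from the depth data.

```bash
cat > h.py <<'E'
import numpy as np, cv2
def cloud(c):
    d=c["range_z"]; v,u=np.mgrid[:d.shape[0],:d.shape[1]]
    P=np.stack([(u-c["cx"])/c["fx"]*d,(v-c["cy"])/c["fy"]*d,d],-1)
    W=(P-c["t"])@c["R"]; W[d<=0]=np.nan; return W
def load(n): return dict(np.load(n))
def proj(c,X):
    p=np.asarray(X)@c["R"].T+c["t"]; return np.stack([c["fx"]*p[...,0]/p[...,2]+c["cx"],c["fy"]*p[...,1]/p[...,2]+c["cy"]],-1)
E
python3 - <<'E'
from h import *
c=load("top0.npz"); W=cloud(c)
ref=W[195,247]; print("ref",ref)
near=np.hypot(W[...,0]-ref[0],W[...,1]-ref[1])<0.24
for zlo,zhi in((.098,.112),(.085,.097),(.11,.14),(.14,.2),(.2,.26),(.26,.4)):
    m=near&(W[...,2]>zlo)&(W[...,2]<zhi); p=W[m]
    print(zlo,zhi,m.sum(),p.min(0) if len(p) else 0,p.max(0) if len(p) else 0)
m=(near&(W[...,2]>.099)&(W[...,2]<.111)&(c["color"].min(-1)>120)).astype(np.uint8)*255
n,l,s,ct=cv2.connectedComponentsWithStats(m); k=1+np.argmax(s[1:,4]); print(s)
p=W[l==k][:,:2].astype(np.float32); r=cv2.minAreaRect(p*1000); print(r,cv2.boxPoints(r))
c2=load("scene0.npz"); W2=cloud(c2)
m2=(np.hypot(W2[...,0]-ref[0],W2[...,1]-ref[1])<.24)&(W2[...,2]>.099)&(W2[...,2]<.111)
p=W2[m2][:,:2].astype(np.float32); r=cv2.minAreaRect(p*1000); print(r,cv2.boxPoints(r))
cv2.imwrite("pics/m.png",np.hstack([m,m2.astype(np.uint8)*255]))
E
```

```text
ref [0.55789523 0.00409226 0.06004019]
0.098 0.112 1997 [ 0.37329613 -0.15981906  0.09802844] [0.72008714 0.17448516 0.11199248]
0.085 0.097 246 [ 0.38961918 -0.14661578  0.08503216] [0.68618046 0.17203911 0.09697597]
0.11 0.14 488 [ 0.37908229 -0.14941133  0.11000003] [0.72593632 0.18800553 0.13998947]
0.14 0.2 876 [ 0.43109407 -0.10553236  0.14001913] [0.7324581  0.20361598 0.19997684]
0.2 0.26 974 [ 0.43501832 -0.09906293  0.200005  ] [0.74272908 0.21568528 0.25991709]
0.26 0.4 1866 [0.53677024 0.04337699 0.26000433] [0.76424915 0.23178    0.32287991]
[[     0      0    512    384 194795]
 [   194    145    104    105   1795]
 [   272    201      1      1      1]
 [   273    222      1      1      1]
 [   291    223      1      1      1]
 [   292    225      1      2      2]
 [   271    226      1      1      1]
 [   271    231      1      1      1]
 [   292    230      1      1      1]
 [   245    232      1      1      1]
 [   271    233      1      1      1]
 [   290    235      1      2      2]
 [   277    239      2      1      2]
 [   283    239      2      1      2]
 [   286    238      2      2      2]]
((548.1978759765625, 9.785171508789062), (223.2005615234375, 273.6714172363281), 51.34244918823242) [[ 371.63104     8.113625]
 [ 585.3393   -162.83914 ]
 [ 724.7647     11.456718]
 [ 511.05646   182.40948 ]]
((533.2059936523438, -8.694931030273438), (298.2989501953125, 275.7228698730469), 51.397972106933594) [[ 332.41205   -39.242256]
 [ 547.88904  -211.26776 ]
 [ 733.99994    21.852394]
 [ 518.52295   193.8779  ]]
```

View pics/m.png

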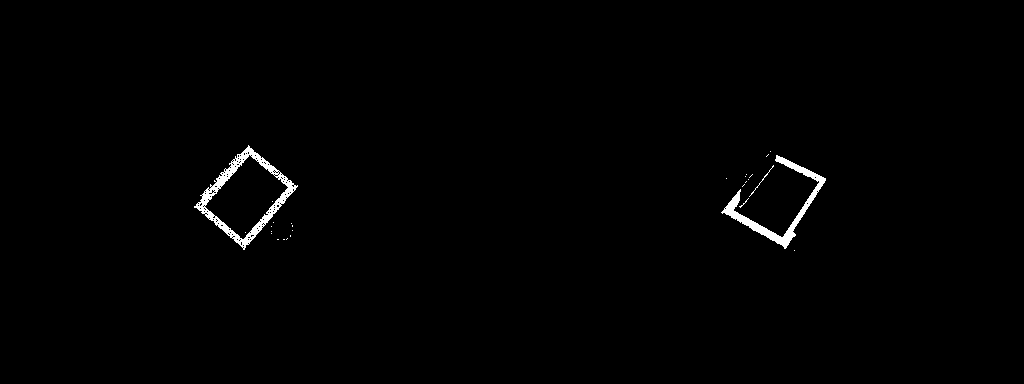

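```bash
cat >> h.py <<'E'
C=np.array([.5452,.0060]); yaw=np.radians(-38.66)
ex=np.array([np.cos(yaw),np.sin(yaw)]); ey=np.array([-np.sin(yaw),np.cos(yaw)])
def totub(W):
    q=W[...,:2]-C; return np.stack([q@ex,q@ey,W[...,2]],-1)
def toworld(T):
    T=np.asarray(T,float); return np.concatenate([C+T[...,:1]*ex+T[...,1:2]*ey,T[...,2:]],-1)
E
python3 - <<'E'
from h import *
for n in("top0.npz","scene0.npz"):
    c=load(n); T=totub(cloud(c)); x,y,z=T[...,0],T[...,1],T[...,2]
    print(n)
    m=(abs(z-.105)<.005)&(abs(x)<.16)&(abs(y)<.14)
    for a,b,k in((x,y,"x"),(y,x,"y")):
        s=m&(abs(b)<.08); print(k,np.nanpercentile(a[s&(a>0)],[2,25,75,98]),np.nanpercentile(a[s&(a<0)],[2,25,75,98]))
    # retainer upright
    m=(abs(x)<.09)&(y>-.13)&(y<-.03)&(z>.115)&(z<.23)
    print("ret",m.sum(), "x",np.nanpercentile(x[m],[2,98]))
    for lo in np.arange(.115,.225,.01):
        s=m&(z>=lo)&(z<lo+.01)
        if s.sum()>3: print("  z%.3f n%d y %s"%(lo+.005,s.sum(),np.nanpercentile(y[s],[5,50,95]).round(4)))
    m=(abs(x)<.13)&(y>.06)&(y<.30)&(z>.115)&(z<.4)
    print("lid",m.sum(),"x",np.nanpercentile(x[m],[1,99]))
    for lo in np.arange(.115,.36,.015):
        s=m&(z>=lo)&(z<lo+.015)
        if s.sum()>3: print("  z%.3f n%d y %s"%(lo+.0075,s.sum(),np.nanpercentile(y[s],[5,50,95]).round(4)))
    # bystanders: dark-bench things above 8mm
    m=((z>.008)&(z<.25)&~((abs(x)<.15)&(y>-.112)&(y<.32))&(np.hypot(x,y)<.4)).astype(np.uint8)
    k,l,s,_=cv2.connectedComponentsWithStats(m)
    for i in range(1,k):
        if s[i,4]>40:
            q=T[l==i]; print("  obj",s[i,4],np.nanpercentile(q,2,axis=0).round(3),np.nanpercentile(q,98,axis=0).round(3))
E
```

```text
top0.npz
x [0.02564281 0.11659949 0.1288655  0.13447092] [-0.13447765 -0.12891473 -0.11690565 -0.03113293]
y [0.0839842  0.08980599 0.10496754 0.11544384] [-0.10676838 -0.10015382 -0.08647725 -0.07192223]
ret 475 x [-0.08683465  0.08734591]
  z0.120 n31 y [-0.0738 -0.0707 -0.0692]
  z0.130 n40 y [-0.0714 -0.0696 -0.0682]
  z0.140 n37 y [-0.0722 -0.0684 -0.0669]
  z0.150 n36 y [-0.0712 -0.0672 -0.0659]
  z0.160 n39 y [-0.0701 -0.0661 -0.0644]
  z0.170 n37 y [-0.0687 -0.0649 -0.0639]
  z0.180 n42 y [-0.0674 -0.0639 -0.0629]
  z0.190 n25 y [-0.0658 -0.0624 -0.0612]
  z0.200 n112 y [-0.0638 -0.0588 -0.0539]
  z0.210 n76 y [-0.0647 -0.0595 -0.0557]
lid 3295 x [-0.12773152  0.12731049]
  z0.122 n57 y [0.0929 0.1151 0.1179]
  z0.138 n34 y [0.1147 0.1196 0.1235]
  z0.153 n120 y [0.1084 0.1106 0.1253]
  z0.168 n176 y [0.1104 0.1137 0.1289]
  z0.182 n175 y [0.1139 0.1172 0.1317]
  z0.198 n198 y [0.1178 0.1213 0.1354]
  z0.213 n183 y [0.1216 0.1251 0.1396]
  z0.228 n194 y [0.1254 0.1287 0.1433]
  z0.242 n209 y [0.129  0.1325 0.1467]
  z0.258 n204 y [0.1329 0.1363 0.1509]
  z0.273 n215 y [0.1368
[... 1307 characters left out ...]
 n47 y [0.1129 0.116  0.1294]
  z0.198 n42 y [0.1169 0.1194 0.1333]
  z0.213 n48 y [0.1202 0.1233 0.1383]
  z0.228 n54 y [0.1242 0.1273 0.1428]
  z0.242 n50 y [0.1279 0.131  0.1458]
  z0.258 n59 y [0.1315 0.1347 0.1501]
  z0.273 n73 y [0.1356 0.1417 0.1534]
  z0.287 n456 y [0.1404 0.1478 0.1555]
  z0.302 n473 y [0.1589 0.1781 0.1853]
  z0.318 n562 y [0.162  0.1718 0.1818]
  obj 1452 [-0.329 -0.265  0.085] [-0.233 -0.133  0.245]
  obj 569 [-0.041 -0.192  0.013] [ 0.029 -0.123  0.098]
  obj 376 [-0.251  0.289  0.011] [-0.188  0.339  0.109]
  obj 171 [ 0.169 -0.099  0.008] [0.191 0.029 0.015]
  obj 1045 [0.131 0.279 0.019] [0.242 0.37  0.091]
  obj 632 [ 0.344 -0.007  0.03 ] [0.398 0.09  0.087]
```

>>> jog_arm(
  linear=[
    [0,0,0.2],
    [0,0,0.4],
    [0,0,0.4],
    [0.15,0.2,0.4],
    [0.3,0.4,0.4],
    [0.45,0.6,0.4],
    [0.6,0.8,0.4],
    [0.6,0.95,0.4],
    [0.6,0.95,0.4],
    [0.6,0.95,0.4],
    [0.6,0.95,0.4],
    [0.6,0.95,0.4],
  ],
  dr=[
    [0,0,0.02],
    [0,0,0.04],
    [0,0,0.06],
    [0,0,0.08],
    [0,0,0.089],
    [0,0,0.089],
    [0,0,0.089],
    [0,0,0.089],
    [0,0,0.089],
    [0,0,0.089],
    [0,0,0.089],
    [0,0,0.089],
  ],
  hand=[1,1,1,1,1,1,1,1,1,1,1,1],
)

```text
clock: 1.3
tool_pos: [0.3391, -0.3057, 0.298]
orientation: [-0.001, 0.902, 0.432, -0.001]
wrist_force: [0.6, -1.4, -0.2]
finger_gap: -0.0004
```

```bash
cat >> h.py <<'E'
def ret_tcp(th,r=.105,h=.011,off=.004):
    return np.array([0,-.073+np.cos(th)*r-np.sin(th)*off-h,.075+np.sin(th)*r+np.cos(th)*off])
def lid_tcp(th,r=.19,h=.011,off=.026,x=0):
    return np.array([x,.111-np.cos(th)*r+np.sin(th)*off+h,.105+np.sin(th)*r+np.cos(th)*off])
E
python3 - <<'E'
from h import *
p0=np.array([.3391,-.3057,.298])
a=toworld([0,-.105,.298]); b=toworld([0,-.105,.178]);print(((a-p0)/.25).round(3),((b-p0)/.25).round(3))
for t in (1.45,1.3,1.15,1,.85,.7,.55,.4,.3,.2,.1,0): print(t,((toworld(ret_tcp(t))-b)/.25).round(3))
E
```

```text
[0.562 0.919 0.   ] [ 0.562  0.919 -0.48 ]
1.45 [0.074 0.093 0.007]
1.3 [ 0.113  0.141 -0.003]
1.15 [ 0.151  0.188 -0.022]
1 [ 0.186  0.232 -0.05 ]
0.85 [ 0.218  0.273 -0.086]
0.7 [ 0.247  0.308 -0.129]
0.55 [ 0.271  0.339 -0.179]
0.4 [ 0.29   0.363 -0.234]
0.3 [ 0.3    0.375 -0.273]
0.2 [ 0.308  0.385 -0.313]
0.1 [ 0.313  0.391 -0.354]
0 [ 0.315  0.394 -0.396]
```

>>> jog_arm(
  linear=[
    [0.1,0.16,0],
    [0.2,0.32,0],
    [0.3,0.48,0],
    [0.4,0.64,0],
    [0.5,0.8,0],
    [0.562,0.919,0],
    [0.562,0.919,0],
    [0.562,0.919,-0.15],
    [0.562,0.919,-0.3],
    [0.562,0.919,-0.4],
    [0.562,0.919,-0.48],
    [0.562,0.919,-0.48],
  ],
  dr=[
    [0,0,0],
    [0,0,0],
    [0,0,0],
    [0,0,0],
    [0,0,0],
    [0,0,0],
    [0,0,0],
    [0,0,0],
    [0,0,0],
    [0,0,0],
    [0,0,0],
    [0,0,0],
  ],
  hand=[1,1,1,1,1,1,1,1,1,1,1,1],
)

```text
clock: 2.5
tool_pos: [0.4772, -0.0772, 0.175]
orientation: [-0.003, 0.902, 0.431, -0.003]
wrist_force: [-0.2, -0.0, 0.3]
finger_gap: 0.0001
```

```bash
python3 - <<'E'
from bench import env, vision
import cv2, numpy as np
from h import *
s=env.observe(); print(s["tool_pos"],totub(s["tool_pos"]))
c=vision.camera("scene"); cv2.imwrite("pics/s1.png",cv2.resize(c["color"][60:300,150:430,::-1],None,fx=2.7,fy=2.4))
E
```

```text
[ 0.4771587  -0.07718549  0.17499369] [-0.0011654  -0.10746202  0.17499369]
```

View pics/s1.png

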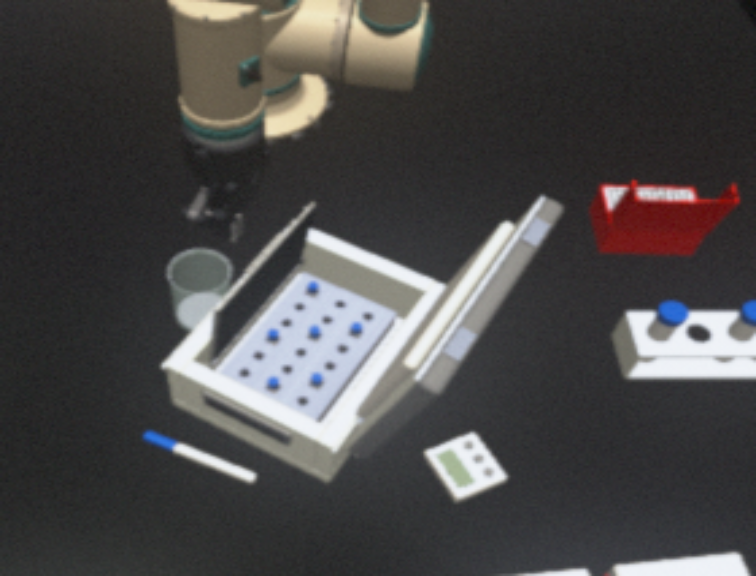

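The closed fingers at (235,225) are behind the retainer's upper face and clear of the beaker. I'll push along the arc.

>>> jog_arm(
  linear=[
    [0.04,0.05,0.01],
    [0.084,0.098,0.015],
    [0.105,0.122,0.012],
    [0.123,0.146,0.009],
    [0.143,0.17,0],
    [0.161,0.193,-0.01],
    [0.178,0.215,-0.024],
    [0.196,0.237,-0.038],
    [0.212,0.258,-0.056],
    [0.228,0.278,-0.074],
    [0.243,0.296,-0.095],
    [0.257,0.313,-0.117],
  ],
  dr=[
    [0,0,0],
    [0,0,0],
    [0,0,0],
    [0,0,0],
    [0,0,0],
    [0,0,0],
    [0,0,0],
    [0,0,0],
    [0,0,0],
    [0,0,0],
    [0,0,0],
    [0,0,0],
  ],
  hand=[1,1,1,1,1,1,1,1,1,1,1,1],
)

```text
clock: 3.75
tool_pos: [0.5431, 0.0012, 0.1471]
orientation: [-0.002, 0.902, 0.431, -0.002]
wrist_force: [-0.6, 0.6, -0.2]
finger_gap: -0.0002
```

```bash
python3 - <<'E'
from bench import env, vision
import cv2, numpy as np
from h import *
s=env.observe(); p=s["tool_pos"]; print(p,totub(p),s["wrist_force"])
c=vision.camera("scene"); cv2.imwrite("pics/s2.png",cv2.resize(c["color"][60:300,150:430,::-1],None,fx=2.7,fy=2.4))
for t in (.6,.5,.4,.3,.2,.1,0,-.03): print(t,((toworld(ret_tcp(t))-p)/.25).round(3))
E
```

```text
[0.543122   0.00120238 0.14708531] [ 0.00137442 -0.00504442  0.14708531] [-0.63230951  0.56352053 -0.21487539]
0.6 [ 0.009  0.02  -0.038]
0.5 [ 0.024  0.039 -0.073]
0.4 [ 0.036  0.054 -0.11 ]
0.3 [ 0.046  0.066 -0.149]
0.2 [ 0.054  0.076 -0.189]
0.1 [ 0.058  0.082 -0.23 ]
0 [ 0.061  0.085 -0.272]
-0.03 [ 0.061  0.085 -0.285]
```

View pics/s2.png

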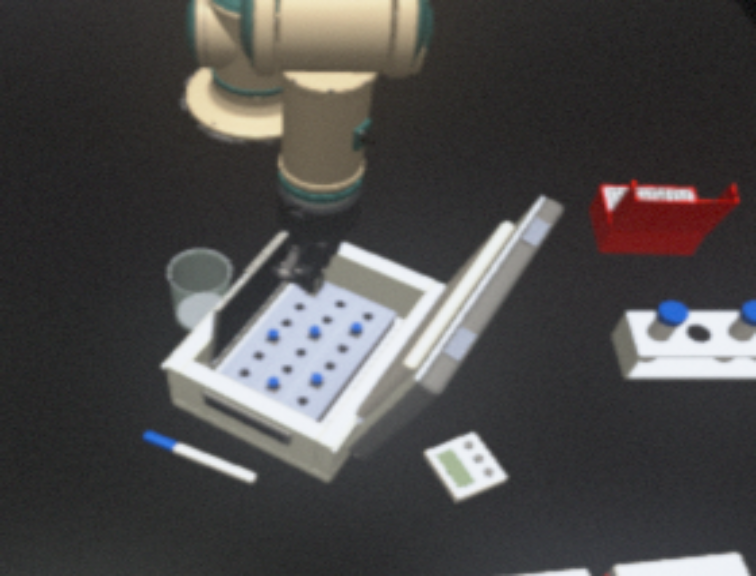

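```bash
python3 - <<'E'
from bench import env, vision
import cv2, numpy as np
from h import *
s=env.observe(); p=s["tool_pos"]
for n in("scene","top"):
    c=vision.camera(n); np.savez(n+"1.npz",**c)
    im=c["color"][:,:,::-1].copy()
    im=cv2.resize(im,None,fx=3,fy=3,interpolation=cv2.INTER_CUBIC)
    for q,col in((p,(0,0,255)),(p+[0,0,.1],(0,255,255)),(toworld([-.095,-.06,.2]),(0,255,0)),(toworld([.095,-.06,.2]),(255,0,0)),(toworld([0,.111,.105]),(255,0,255))):
        cv2.circle(im,tuple((proj(c,q)*3).astype(int)),5,col,-1)
    o=(proj(c,p)*3).astype(int); im=im[max(o[1]-300,0):o[1]+300,max(o[0]-400,0):o[0]+400]
    cv2.imwrite(f"pics/{n}_p.png",im[:600,:800])
T=totub(cloud(load("scene1.npz"))); x,y,z=T[...,0],T[...,1],T[...,2]
for xx in(-.07,-.03,.03,.07):
  m=(abs(x-xx)<.02)&(y>-.1)&(y<.02)&(z>.115)&(z<.23)
  print(xx,[(round(lo,2),int((s:=m&(z>=lo)&(z<lo+.02)).sum()),np.round(np.nanmedian(y[s]),3)) for lo in np.arange(.115,.22,.02) if (m&(z>=lo)&(z<lo+.02)).sum()>3])
E
```

```text
-0.07 []
-0.03 [(np.float64(0.12), 8, np.float64(-0.066)), (np.float64(0.14), 5, np.float64(-0.063)), (np.float64(0.16), 14, np.float64(-0.061)), (np.float64(0.18), 16, np.float64(-0.059)), (np.float64(0.2), 35, np.float64(-0.061)), (np.float64(0.22), 4, np.float64(0.007))]
0.03 [(np.float64(0.12), 19, np.float64(-0.066)), (np.float64(0.14), 24, np.float64(-0.064)), (np.float64(0.16), 22, np.float64(-0.061)), (np.float64(0.18), 34, np.float64(-0.058)), (np.float64(0.2), 54, np.float64(-0.06)), (np.float64(0.22), 13, np.float64(0.006))]
0.07 [(np.float64(0.12), 27, np.float64(-0.066)), (np.float64(0.14), 22, np.float64(-0.063)), (np.float64(0.16), 33, np.float64(-0.061)), (np.float64(0.18), 30, np.float64(-0.058)), (np.float64(0.2), 41, np.float64(-0.06))]
```

View pics/scene_p.png

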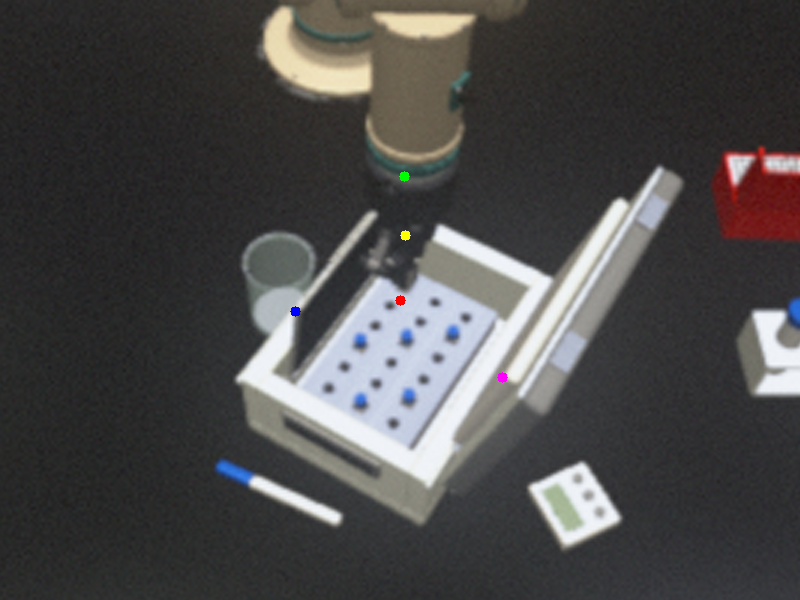

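View pics/top_p.png

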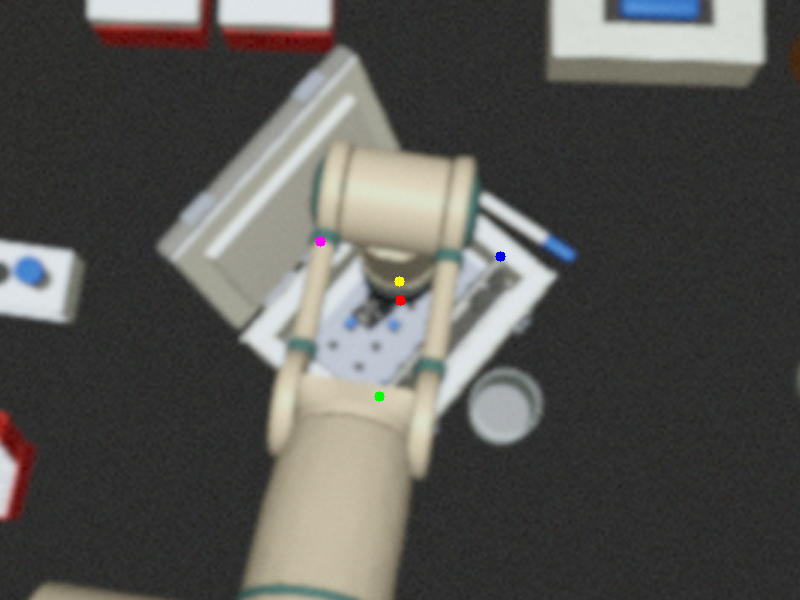

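```bash
python3 - <<'E'
from h import *
for n in("scene1.npz","top1.npz"):
    c=load(n); T=totub(cloud(c)); x,y,z=T[...,0],T[...,1],T[...,2]
    m=(abs(x)<.1)&(abs(y)<.045)&(z>.09)&(z<.35)
    q=T[m]; print(n,len(q))
    for lo in np.arange(.09,.33,.02):
        s=q[(q[:,2]>=lo)&(q[:,2]<lo+.02)]
        if len(s): print(round(lo,2),len(s),s.min(0).round(3),s.max(0).round(3),np.median(s,0).round(3))
c=load("scene1.npz"); im=cv2.resize(c["color"][110:230,210:360,::-1],None,fx=5,fy=5,interpolation=cv2.INTER_CUBIC)
cv2.imwrite("pics/z.png",cv2.convertScaleAbs(im,alpha=1.8,beta=20))
E
```

```text
scene1.npz 734
0.17 11 [-0.004 -0.011  0.179] [0.013 0.006 0.189] [0.008 0.002 0.185]
0.19 26 [-0.003 -0.01   0.19 ] [0.016 0.006 0.208] [0.008 0.002 0.197]
0.21 30 [-0.029 -0.012  0.211] [0.029 0.008 0.229] [0.008 0.006 0.225]
0.23 59 [-0.037 -0.013  0.23 ] [0.05  0.012 0.25 ] [0.016 0.006 0.24 ]
0.25 90 [-0.016 -0.017  0.25 ] [0.063 0.012 0.27 ] [0.043 0.006 0.264]
0.27 110 [ 0.01  -0.024  0.27 ] [0.062 0.015 0.29 ] [ 0.041 -0.001  0.279]
0.29 57 [ 0.016 -0.015  0.29 ] [0.042 0.03  0.31 ] [0.038 0.    0.3  ]
0.31 159 [-0.01  -0.035  0.31 ] [0.04  0.033 0.33 ] [0.032 0.011 0.32 ]
top1.npz 169
0.23 12 [-0.037 -0.016  0.233] [-0.019 -0.008  0.247] [-0.025 -0.014  0.24 ]
0.25 26 [-0.059 -0.015  0.25 ] [-0.029  0.009  0.27 ] [-0.044 -0.01   0.264]
0.27 49 [-0.06  -0.015  0.271] [-0.036  0.01   0.288] [-0.05  -0.003  0.275]
0.29 16 [-0.04  -0.014  0.29 ] [-0.032  0.007  0.304] [-0.036 -0.005  0.294]
0.31 28 [-0.035 -0.04   0.311] [0.006 0.013 0.329] [-0.026 -0.028  0.322]
```

View pics/z.png

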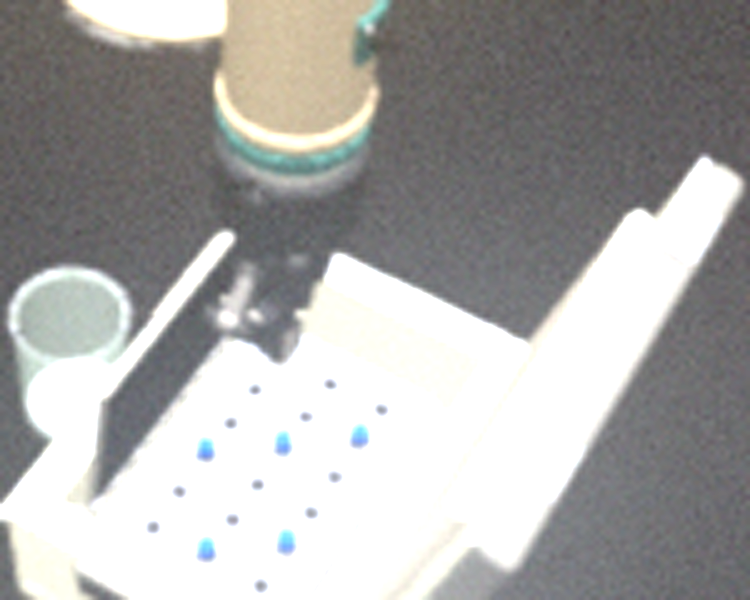

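```bash
python3 - <<'E'
from h import *
from bench import env
s=env.observe();p=s["tool_pos"]; print(s["orientation"],s["finger_gap"])
c=load("scene1.npz")
for dz in(0,.01,.02,.03,.04): print(dz,((proj(c,p+[0,0,dz])-[210,110])*5).round(0))
a=c["color"][168:190,258:280].astype(int).sum(-1); print(a)
print((c["range_z"][168:190,258:280]*1000).astype(int)[:, ::2])
E
```

```text
[-0.00193216  0.90204612  0.43162745 -0.00260954] -0.00020434082856824712
0 [271. 380.]
0.01 [272. 370.]
0.02 [272. 359.]
0.03 [273. 349.]
0.04 [274. 338.]
[[339 293 204 160 138 131 153 148 147 142 143 152 160 162 264 354 397 399
  399 407 430 507]
 [333 270 188 158 145 163 150 162 150 160 154 149 156 177 280 364 405 404
  405 408 399 409]
 [312 240 187 166 194 176 165 161 161 149 148 146 161 197 322 387 396 402
  401 404 404 401]
 [282 214 223 206 213 201 194 175 165 164 159 191 207 262 350 403 399 402
  401 401 396 405]
 [261 280 365 326 228 216 200 190 159 160 190 338 383 377 390 396 401 405
  402 406 404 396]
 [248 258 340 357 277 203 208 178 155 147 192 303 370 387 395 394 405 401
  398 404 407 405]
 [235 216 229 257 234 196 175 156 162 159 178 218 318 377 395 400 400 400
  396 403 399 401]
 [246 204 175 176 172 161 165 162 169 174 202 235 319 379 396 404 395 394
  403 397 399 407]
 [214 205 180 158 149 156 161 160 181 226 249 254 340 397 401 403 402 401
  400 401 400 397]
 [217 184 168 159 155 168 153 170 206 262 275 274 430 472 438 419 395 395
  403 398 402 407]
 [395 300 250 
[... 1679 characters left out ...]
40]
 [ 875  890  906  920  956  962 1133 1136 1153 1150 1144]
 [1134 1126  962  951  960  962 1132 1128 1133 1152 1148]
 [1130 1130  957  956  962  966 1126 1135 1131 1130 1151]
 [1125 1126 1126  958  966 1129 1121 1126 1128 1127 1126]
 [1125 1124 1127 1126  971 1121 1126 1125 1121 1125 1127]
 [1121 1122 1123 1121 1128 1120 1128 1123 1120 1125 1121]
 [1119 1121 1121 1118 1123 1120 1121 1121 1122 1123 1124]
 [1121 1118 1117 1115 1118 1115 1112 1119 1116 1116 1122]
 [1115 1115 1117 1119 1112 1119 1117 1111 1116 1116 1117]
 [1113 1112 1114 1114 1115 1110 1115 1116 1113 1116 1112]
 [1110 1110 1110 1112 1109 1111 1111 1112 1112 1112 1113]
 [1110 1113 1110 1110 1107 1109 1112 1114 1110 1110 1109]]
```

```bash
python3 - <<'E'
from h import *
c=load("scene0.npz"); p=np.array([.1894,-.5423,.1981]); a=np.radians(19.2-90); v=np.array([np.cos(a),np.sin(a),0])
W=cloud(c)
im=cv2.resize(c["color"][:,:,::-1],None,fx=5,fy=5,interpolation=cv2.INTER_CUBIC)
for s in(-1,1):
  for dz,col in((.013,(0,0,255)),(.043,(0,255,0))):
    cv2.circle(im,tuple((proj(c,p+s*.0425*v+[0,0,dz])*5).astype(int)),4,col,-1)
im=im[250:600,100:650]; cv2.imwrite("pics/a.png",cv2.convertScaleAbs(im,alpha=1.8,beta=20))
m=(np.hypot(W[...,0]-p[0],W[...,1]-p[1])<.08)&(W[...,2]>.12)&(W[...,2]<.3)
q=W[m]; 
for lo in np.arange(.12,.3,.01):
  s=q[(q[:,2]>=lo)&(q[:,2]<lo+.01)]
  if len(s): print(round(lo,2),len(s),((s[:,:2]-p[:2])@v[:2]).min().round(3),((s[:,:2]-p[:2])@v[:2]).max().round(3),(s[:,:2].mean(0)-p[:2]).round(3))
E
```

```text
0.24 11 -0.054 0.054 [ 0.008 -0.01 ]
0.25 27 -0.055 0.055 [ 0.008 -0.002]
0.26 31 -0.056 0.056 [ 0.008 -0.002]
0.27 33 -0.056 0.055 [ 0.007 -0.001]
0.28 36 -0.07 0.064 [0.007 0.006]
0.29 116 -0.074 0.074 [ 0.006 -0.003]
```

View pics/a.png

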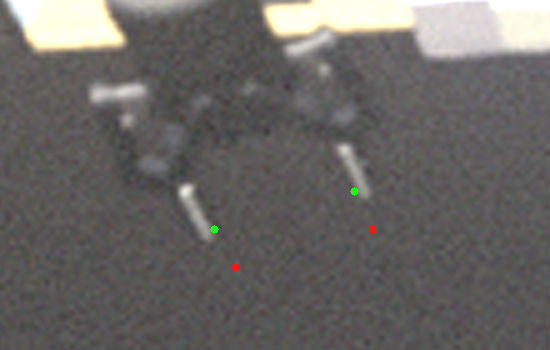

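The finger tip sits about 31 mm above the reported TCP. Depth puts it at z = 0.179 while the report says 0.147, and the start picture shows the same offset. So the tip passed just over the retainer. The retainer hasn't moved. I'll go back over it and come down lower.

>>> jog_arm(
  linear=[
    [0,0,0.15],
    [0,0,0.3],
    [0,0,0.32],
    [-0.07,-0.08,0.32],
    [-0.14,-0.16,0.32],
    [-0.2,-0.24,0.32],
    [-0.264,-0.317,0.32],
    [-0.264,-0.317,0.32],
    [-0.264,-0.317,0.2],
    [-0.264,-0.317,0.1],
    [-0.264,-0.317,0.0],
    [-0.264,-0.317,0.0],
  ],
  dr=[
    [0,0,0],
    [0,0,0],
    [0,0,0],
    [0,0,0],
    [0,0,0],
    [0,0,0],
    [0,0,0],
    [0,0,0],
    [0,0,0],
    [0,0,0],
    [0,0,0],
    [0,0,0],
  ],
  hand=[1,1,1,1,1,1,1,1,1,1,1,1],
)

```text
clock: 5.1
tool_pos: [0.474, -0.0769, 0.1438]
orientation: [-0.005, 0.902, 0.432, -0.005]
wrist_force: [-0.4, -0.3, 0.4]
finger_gap: 0.0
```

```bash
cat >> h.py <<'E'
TIP=.031
E
python3 - <<'E'
from bench import env, vision
import cv2, numpy as np
from h import *
s=env.observe(); p=s["tool_pos"]; print(p,totub(p),s["wrist_force"],s["clock"])
c=vision.camera("scene"); cv2.imwrite("pics/s3.png",cv2.resize(c["color"][60:300,150:430,::-1],None,fx=2.7,fy=2.4))
for t in (1.45,1.35,1.25,1.15,1.05,.95,.85,.75,.65,.55,.45): print(t,((toworld(ret_tcp(t)-[0,0,TIP])-p)/.25).round(3))
E
```

```text
[ 0.47402014 -0.0768682   0.14378912] [-0.00381442 -0.10917492  0.14378912] [-0.37676041 -0.34063083  0.42813243] 5.1
1.45 [0.097 0.096 0.02 ]
1.35 [0.123 0.129 0.014]
1.25 [0.148 0.161 0.004]
1.15 [ 0.173  0.192 -0.009]
1.05 [ 0.197  0.221 -0.027]
0.95 [ 0.219  0.25  -0.048]
0.85 [ 0.24   0.276 -0.073]
0.75 [ 0.26   0.301 -0.101]
0.65 [ 0.278  0.323 -0.132]
0.55 [ 0.293  0.342 -0.166]
0.45 [ 0.307  0.359 -0.202]
```

View pics/s3.png

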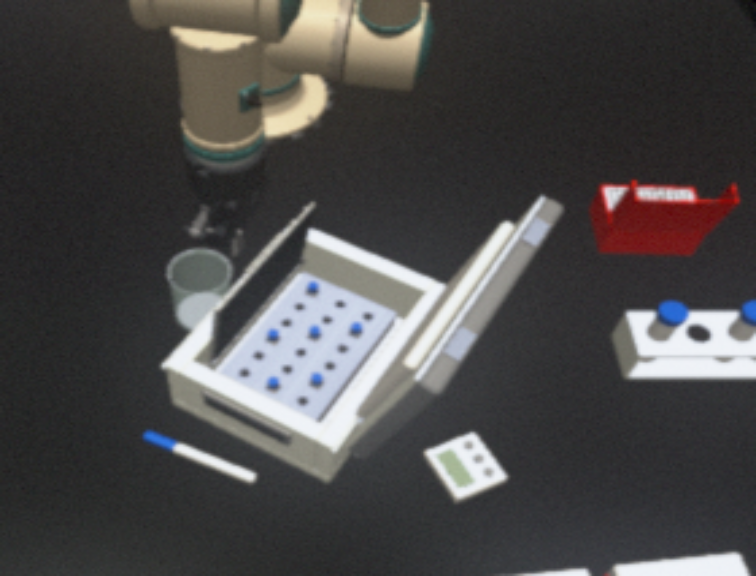

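The tip at (238,245) is now below the retainer's top edge on the latch side. I'll push.

>>> jog_arm(
  linear=[
    [0.05,0.05,0.01],
    [0.097,0.096,0.02],
    [0.123,0.129,0.014],
    [0.148,0.161,0.004],
    [0.173,0.192,-0.009],
    [0.197,0.221,-0.027],
    [0.219,0.25,-0.048],
    [0.24,0.276,-0.073],
    [0.24,0.276,-0.073],
  ],
  dr=[
    [0,0,0],
    [0,0,0],
    [0,0,0],
    [0,0,0],
    [0,0,0],
    [0,0,0],
    [0,0,0],
    [0,0,0],
    [0,0,0],
  ],
  hand=[1,1,1,1,1,1,1,1,1],
)

```text
clock: 6.05
tool_pos: [0.5354, -0.0072, 0.1261]
orientation: [-0.004, 0.902, 0.432, -0.005]
wrist_force: [-0.3, -0.0, 0.6]
finger_gap: 0.0001
```

```bash
python3 - <<'E'
from bench import env, vision
import cv2, numpy as np
from h import *
s=env.observe(); p=s["tool_pos"]; print(p,totub(p),s["wrist_force"],s["clock"])
c=vision.camera("scene"); cv2.imwrite("pics/s4.png",cv2.resize(c["color"][60:300,150:430,::-1],None,fx=2.7,fy=2.4))
for t in (.85,.75,.65,.55,.45,.35,.25,.15,.05,0,-.03): print(t,((toworld(ret_tcp(t)-[0,0,TIP])-p)/.25).round(3))
E
```

```text
[ 0.53536245 -0.00718601  0.12605458] [ 0.00055545 -0.01644202  0.12605458] [-0.31844008 -0.02311337  0.64766686] 6.05
0.85 [-0.005 -0.003 -0.002]
0.75 [ 0.015  0.022 -0.03 ]
0.65 [ 0.032  0.044 -0.061]
0.55 [ 0.048  0.063 -0.095]
0.45 [ 0.061  0.08  -0.131]
0.35 [ 0.072  0.094 -0.169]
0.25 [ 0.081  0.105 -0.209]
0.15 [ 0.087  0.113 -0.25 ]
0.05 [ 0.091  0.117 -0.291]
0 [ 0.092  0.118 -0.312]
-0.03 [ 0.092  0.119 -0.325]
```

View pics/s4.png

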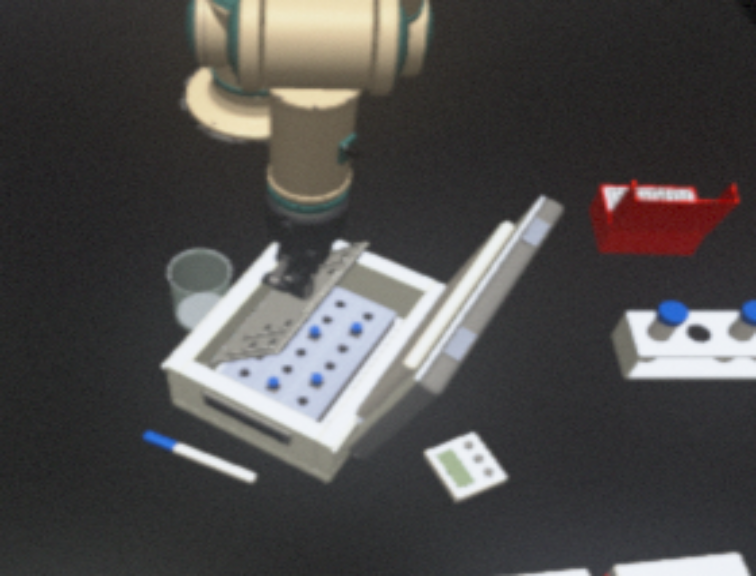

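The retainer is about half folded, with its free edge running from (365,243) to (280,350) and the tip on its upper face. I'll continue down.

>>> jog_arm(
  linear=[
    [0.015,0.022,-0.03],
    [0.032,0.044,-0.061],
    [0.048,0.063,-0.095],
    [0.061,0.08,-0.131],
    [0.072,0.094,-0.169],
    [0.081,0.105,-0.209],
    [0.086,0.11,-0.235],
    [0.088,0.114,-0.26],
    [0.09,0.116,-0.28],
    [0.091,0.118,-0.3],
  ],
  dr=[
    [0,0,0],
    [0,0,0],
    [0,0,0],
    [0,0,0],
    [0,0,0],
    [0,0,0],
    [0,0,0],
    [0,0,0],
    [0,0,0],
    [0,0,0],
  ],
  hand=[1,1,1,1,1,1,1,1,1,1],
)

```text
clock: 7.1
tool_pos: [0.5576, 0.022, 0.051]
orientation: [-0.004, 0.902, 0.432, -0.005]
wrist_force: [0.3, 0.3, 1.1]
finger_gap: 0.0001
```

```bash
python3 - <<'E'
from bench import env, vision
import cv2, numpy as np
from h import *
s=env.observe(); p=s["tool_pos"]; print(p,totub(p),s["wrist_force"],s["clock"])
for n in ("scene","top"):
    c=vision.camera(n)
    if n=="scene": cv2.imwrite("pics/s5.png",cv2.resize(c["color"][60:300,150:430,::-1],None,fx=2.7,fy=2.4))
    T=totub(cloud(c)); x,y,z=T[...,0],T[...,1],T[...,2]
    for xx in(-.075,.04,.075):
      print(n,xx,[(round(yy,3),np.round(np.nanmedian(z[(abs(x-xx)<.012)&(abs(y-yy)<.01)]),4)) for yy in(-.06,-.04,-.02,0,.02,.04,.05)])
print(((toworld(ret_tcp(0)-[0,0,TIP])-p)/.25).round(3))
E
```

```text
[0.55759963 0.02197791 0.05096198] [-0.0002989   0.02022264  0.05096198] [0.33961624 0.28517455 1.05643845] 7.1
scene -0.075 [(-0.06, np.float64(0.0789)), (-0.04, np.float64(nan)), (-0.02, np.float64(nan)), (0, np.float64(0.4974)), (0.02, np.float64(0.4962)), (0.04, np.float64(0.0863)), (0.05, np.float64(0.0577))]
scene 0.04 [(-0.06, np.float64(0.0789)), (-0.04, np.float64(0.0807)), (-0.02, np.float64(0.4754)), (0, np.float64(0.3599)), (0.02, np.float64(0.3569)), (0.04, np.float64(0.3618)), (0.05, np.float64(0.3579))]
scene 0.075 [(-0.06, np.float64(0.0787)), (-0.04, np.float64(0.0798)), (-0.02, np.float64(0.0805)), (0, np.float64(0.4404)), (0.02, np.float64(0.0821)), (0.04, np.float64(0.0819)), (0.05, np.float64(0.0566))]
top -0.075 [(-0.06, np.float64(0.5202)), (-0.04, np.float64(nan)), (-0.02, np.float64(nan)), (0, np.float64(nan)), (0.02, np.float64(0.5016)), (0.04, np.float64(0.4908)), (0.05, np.float64(0.0843))]
top 0.04 [(-0.06, np.float64(0.0797)), (-0.04, np.float64(0.0822)), (-0.02, np.float64(0.4797)), (0, np.float64(0.4846)), (0.02, np.float64(0.4786)), (0.04, np.float64(0.4716)), (0.05, np.float64(0.4663))]
top 0.075 [(-0.06, np.float64(0.0813)), (-0.04, np.float64(0.0824)), (-0.02, np.float64(0.083)), (0, np.float64(0.0838)), (0.02, np.float64(nan)), (0.04, np.float64(nan)), (0.05, np.float64(nan))]
[ 0.003  0.002 -0.012]
  return np.nanmean(a, axis, out=out, keepdims=keepdims)
```

View pics/s5.png

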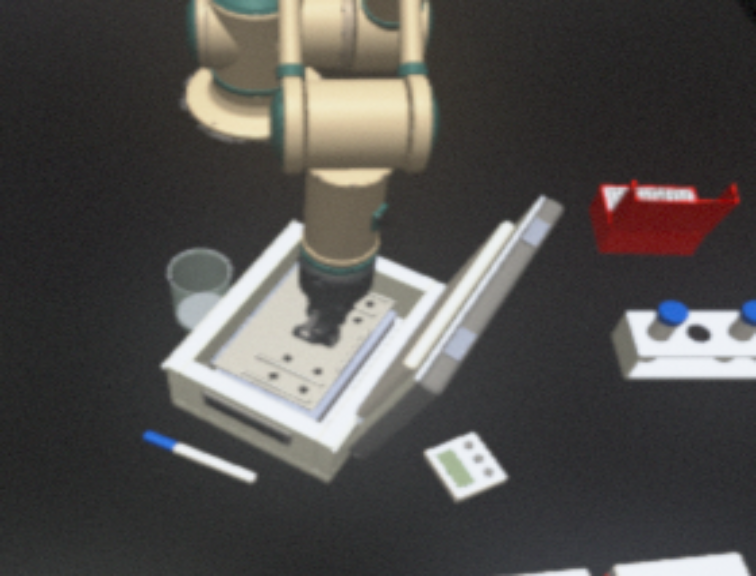

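The retainer is nearly flat, with about 0.04 rad of slope left. I'll press it firmly to the stop in small steps.

>>> jog_arm(
  linear=[
    [0.002,0.002,-0.008],
    [0.002,0.002,-0.016],
    [0.002,0.002,-0.022],
    [0.002,0.002,-0.022],
  ],
  dr=[
    [0,0,0],
    [0,0,0],
    [0,0,0],
    [0,0,0],
  ],
  hand=[1,1,1,1],
)

```text
clock: 7.6
tool_pos: [0.5574, 0.0219, 0.0466]
orientation: [-0.004, 0.902, 0.432, -0.005]
wrist_force: [-3.4, -0.5, 10.4]
finger_gap: -0.0001
```

>>> jog_arm(
  linear=[
    [0,0,0.04],
    [0,0,0.15],
    [0,0,0.35],
    [0,0,0.55],
    [0,0,0.75],
    [0,0,0.95],
    [0,0,1],
    [0,0,1],
  ],
  dr=[
    [0,0,0],
    [0,0,0],
    [0,0,0],
    [0,0,0],
    [0,0,0],
    [0,0,0],
    [0,0,0],
    [0,0,0],
  ],
  hand=[1,1,1,1,1,1,1,1],
)

```text
clock: 8.4
tool_pos: [0.5586, 0.0218, 0.2996]
orientation: [-0.003, 0.902, 0.432, -0.003]
wrist_force: [-0.4, -0.2, -0.9]
finger_gap: 0.0001
```

```bash
sed -i 's/^TIP=.*/TIP=.0324/' h.py; python3 - <<'E' 2>/dev/null
from bench import env, vision
import cv2, numpy as np
from h import *
s=env.observe(); p=s["tool_pos"]; print(p,totub(p),s["wrist_force"],s["clock"])
c=vision.camera("scene"); cv2.imwrite("pics/s6.png",cv2.resize(c["color"][60:300,150:430,::-1],None,fx=2.7,fy=2.4))
T=totub(cloud(c)); x,y,z=T[...,0],T[...,1],T[...,2]
for xx in(-.075,.04,.075):
  print(xx,[(round(yy,3),np.round(np.nanmedian(z[(abs(x-xx)<.012)&(abs(y-yy)<.01)]),4)) for yy in(-.06,-.04,-.02,0,.02,.04)])
for t in([0,.02,.37-TIP],[0,.235,.385-TIP],[0,.235,.275-TIP]): print(((toworld(t)-p)/.25).round(3))
E
```

```text
[0.55862942 0.0217918  0.29955839] [0.00062149 0.02072062 0.29955839] [-0.41207811 -0.19954905 -0.88649956] 8.4
-0.075 [(-0.06, np.float64(0.0783)), (-0.04, np.float64(0.0788)), (-0.02, np.float64(0.0786)), (0, np.float64(0.0787)), (0.02, np.float64(0.079)), (0.04, np.float64(0.0787))]
0.04 [(-0.06, np.float64(0.0788)), (-0.04, np.float64(0.0788)), (-0.02, np.float64(0.0788)), (0, np.float64(0.574)), (0.02, np.float64(0.5851)), (0.04, np.float64(0.5968))]
0.075 [(-0.06, np.float64(0.0782)), (-0.04, np.float64(0.0781)), (-0.02, np.float64(0.0784)), (0, np.float64(0.6876)), (0.02, np.float64(0.0786)), (0.04, np.float64(0.0782))]
[-0.004 -0.001  0.152]
[0.533 0.671 0.212]
[ 0.533  0.671 -0.228]
```

View pics/s6.png

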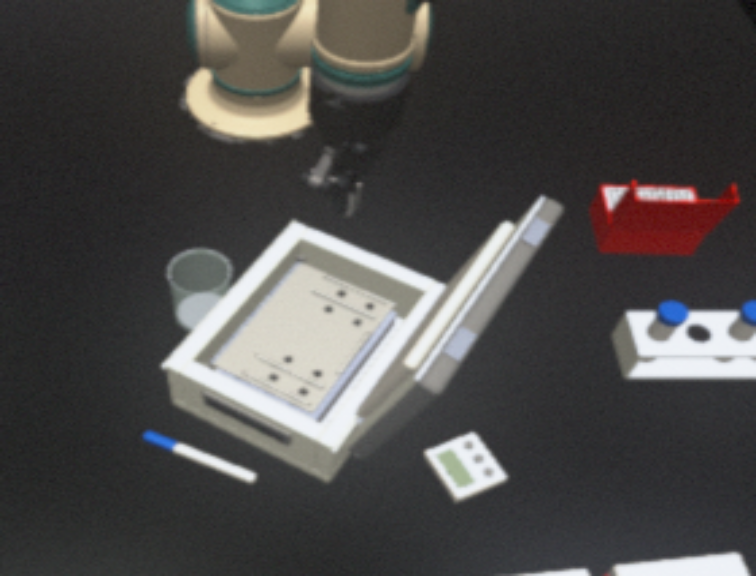

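The retainer is flat (0.078–0.079 m everywhere) and the box hasn't moved. Next I go over the lid to its outer side.

>>> jog_arm(
  linear=[
    [0,0,0.15],
    [0,0,0.25],
    [0,0,0.25],
    [0.1,0.12,0.25],
    [0.2,0.25,0.25],
    [0.3,0.38,0.25],
    [0.4,0.5,0.25],
    [0.5,0.62,0.25],
    [0.535,0.671,0.25],
    [0.535,0.671,0.25],
    [0.535,0.671,0.25],
  ],
  dr=[
    [0,0,0],
    [0,0,0],
    [0,0,0],
    [0,0,0],
    [0,0,0],
    [0,0,0],
    [0,0,0],
    [0,0,0],
    [0,0,0],
    [0,0,0],
    [0,0,0],
  ],
  hand=[1,1,1,1,1,1,1,1,1,1,1],
)

```text
clock: 9.55
tool_pos: [0.6904, 0.1892, 0.3564]
orientation: [-0.004, 0.902, 0.432, -0.008]
wrist_force: [0.7, -1.3, -0.0]
finger_gap: -0.0003
```

```bash
python3 - <<'E' 2>/dev/null
from bench import env, vision
import cv2, numpy as np
from h import *
s=env.observe(); p=s["tool_pos"]; print(p,totub(p),s["wrist_force"],s["clock"])
c=vision.camera("scene"); cv2.imwrite("pics/s7.png",cv2.resize(c["color"][60:300,150:430,::-1],None,fx=2.7,fy=2.4))
for t in([0,.235,.275-TIP],): print(((toworld(t)-p)/.25).round(3))
E
```

```text
[0.69035938 0.18919584 0.35643676] [-0.00109189  0.23373226  0.35643676] [ 0.68548703 -1.26147736 -0.02960541] 9.55
[ 0.007  0.001 -0.455]
```

View pics/s7.png

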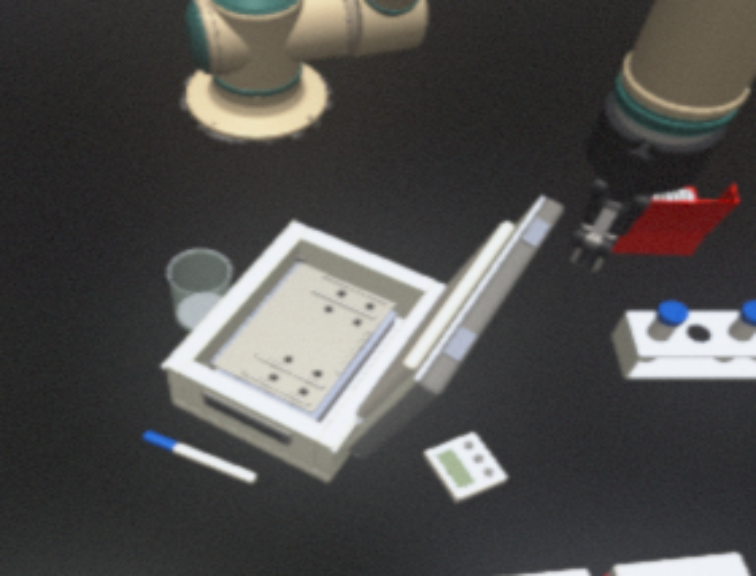

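>>> jog_arm(
  linear=[
    [0.003,0,-0.12],
    [0.005,0,-0.25],
    [0.007,0,-0.36],
    [0.007,0.001,-0.415],
    [0.007,0.001,-0.415],
    [0.007,0.001,-0.415],
  ],
  dr=[
    [0,0,0],
    [0,0,0],
    [0,0,0],
    [0,0,0],
    [0,0,0],
    [0,0,0],
  ],
  hand=[1,1,1,1,1,1],
)

```text
clock: 10.2
tool_pos: [0.6916, 0.1879, 0.2549]
orientation: [-0.004, 0.902, 0.431, -0.007]
wrist_force: [-0.5, -0.5, 0.0]
finger_gap: 0.0001
```

```bash
python3 - <<'E' 2>/dev/null
from bench import env, vision
import cv2, numpy as np
from h import *
s=env.observe(); p=s["tool_pos"]; print(p,totub(p),s["wrist_force"],s["clock"])
c=vision.camera("scene"); cv2.imwrite("pics/s8.png",cv2.resize(c["color"][60:300,150:430,::-1],None,fx=2.7,fy=2.4))
for y in (.205,.19,.175,.16,.15): print(y,((toworld([0,y,.285-TIP])-p)/.25).round(3))
for t in (1.57,1.45,1.35,1.25,1.15,1.05,.95,.85): print(t,((toworld(lid_tcp(t,r=.185)-[0,0,TIP])-p)/.25).round(3))
E
```

```text
[0.69162782 0.1879098  0.25489478] [0.00070199 0.23352043 0.25489478] [-0.45315488 -0.46015504  0.03551891] 10.2
0.205 [-0.073 -0.087 -0.009]
0.19 [-0.111 -0.134 -0.009]
0.175 [-0.148 -0.181 -0.009]
0.16 [-0.186 -0.228 -0.009]
0.15 [-0.211 -0.259 -0.009]
1.57 [-0.216 -0.266  0.011]
1.45 [-0.272 -0.336  0.018]
1.35 [-0.319 -0.394  0.016]
1.25 [-0.365 -0.452  0.006]
1.15 [-0.41  -0.508 -0.011]
1.05 [-0.455 -0.564 -0.036]
0.95 [-0.497 -0.617 -0.067]
0.85 [-0.537 -0.667 -0.105]
```

View pics/s8.png

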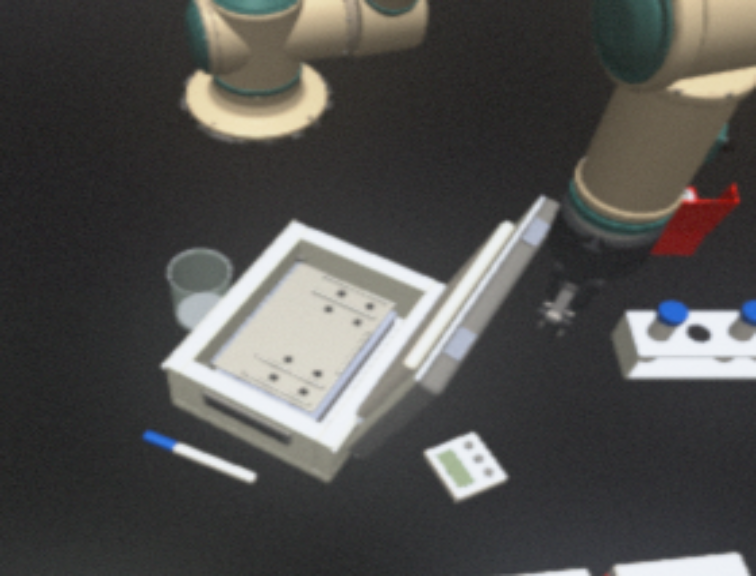

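The tip at (555,315) is outside the lid and below its edge. I'll push gently in -y.

>>> jog_arm(
  linear=[
    [-0.035,-0.042,-0.005],
    [-0.073,-0.087,-0.009],
    [-0.111,-0.134,-0.009],
    [-0.148,-0.181,-0.005],
    [-0.186,-0.228,0],
    [-0.216,-0.266,0.011],
    [-0.244,-0.301,0.015],
    [-0.272,-0.336,0.018],
    [-0.272,-0.336,0.018],
  ],
  dr=[
    [0,0,0],
    [0,0,0],
    [0,0,0],
    [0,0,0],
    [0,0,0],
    [0,0,0],
    [0,0,0],
    [0,0,0],
    [0,0,0],
  ],
  hand=[1,1,1,1,1,1,1,1,1],
)

```text
clock: 11.15
tool_pos: [0.6259, 0.1045, 0.2639]
orientation: [-0.003, 0.902, 0.431, -0.002]
wrist_force: [1.4, 2.3, 2.3]
finger_gap: 0.0004
```

```bash
python3 - <<'E' 2>/dev/null
from bench import env, vision
import cv2, numpy as np
from h import *
s=env.observe(); p=s["tool_pos"]; print(p,totub(p),s["wrist_force"],s["clock"])
c=vision.camera("scene"); cv2.imwrite("pics/s9.png",cv2.resize(c["color"][60:300,150:430,::-1],None,fx=2.7,fy=2.4))
T=totub(cloud(c)); x,y,z=T[...,0],T[...,1],T[...,2]
m=(abs(z-.105)<.004)&(abs(y)<.07)
print("walls x",np.nanpercentile(x[m&(x>.1)&(x<.16)],98),np.nanpercentile(x[m&(x<-.1)&(x>-.16)],2))
for t in (1.45,1.35,1.25,1.15,1.05,.95,.85,.75,.65,.55,.45): print(t,((toworld(lid_tcp(t,r=.185)-[0,0,TIP])-p)/.25).round(3))
E
```

```text
[0.62592754 0.10450308 0.26389182] [0.00150281 0.12734809 0.26389182] [1.36642701 2.32551246 2.2949263 ] 11.15
walls x 0.13476900856371013 -0.13422502389915703
1.45 [-0.009 -0.002 -0.018]
1.35 [-0.056 -0.06  -0.02 ]
1.25 [-0.102 -0.118 -0.03 ]
1.15 [-0.148 -0.175 -0.047]
1.05 [-0.192 -0.23  -0.072]
0.95 [-0.234 -0.283 -0.103]
0.85 [-0.274 -0.333 -0.141]
0.75 [-0.312 -0.38  -0.185]
0.65 [-0.347 -0.424 -0.235]
0.55 [-0.378 -0.463 -0.29 ]
0.45 [-0.406 -0.498 -0.35 ]
```

View pics/s9.png

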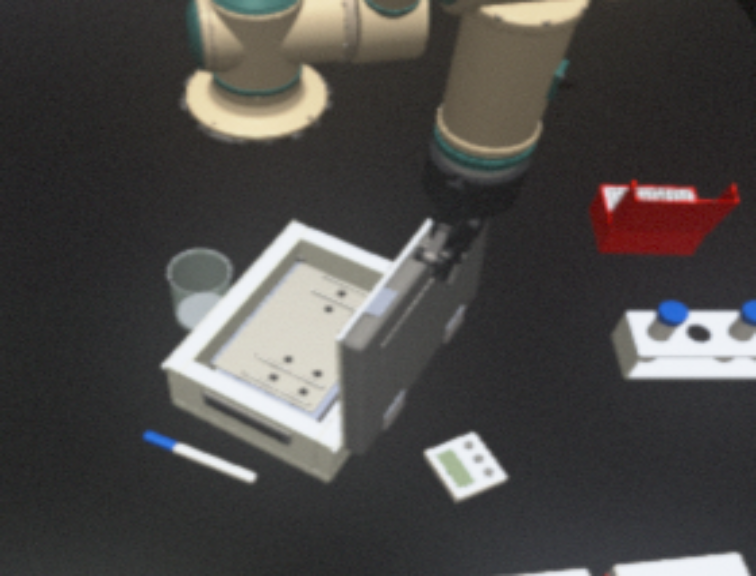

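The lid now stands slightly past upright, the box is still in place, and contact is on the outer face near (435,260). I'll continue along the arc.

>>> jog_arm(
  linear=[
    [-0.032,-0.031,-0.008],
    [-0.056,-0.06,-0.012],
    [-0.079,-0.089,-0.018],
    [-0.102,-0.118,-0.025],
    [-0.125,-0.147,-0.035],
    [-0.148,-0.175,-0.047],
    [-0.17,-0.203,-0.06],
    [-0.192,-0.23,-0.072],
    [-0.213,-0.257,-0.088],
    [-0.234,-0.283,-0.103],
    [-0.254,-0.308,-0.122],
    [-0.274,-0.333,-0.141],
  ],
  dr=[
    [0,0,0],
    [0,0,0],
    [0,0,0],
    [0,0,0],
    [0,0,0],
    [0,0,0],
    [0,0,0],
    [0,0,0],
    [0,0,0],
    [0,0,0],
    [0,0,0],
    [0,0,0],
  ],
  hand=[1,1,1,1,1,1,1,1,1,1,1,1],
)

```text
clock: 12.4
tool_pos: [0.5586, 0.0211, 0.2296]
orientation: [-0.002, 0.902, 0.431, -0.001]
wrist_force: [1.4, 1.3, 5.4]
finger_gap: 0.0
```

```bash
python3 - <<'E' 2>/dev/null
from bench import env, vision
import cv2, numpy as np
from h import *
s=env.observe(); p=s["tool_pos"]; print(p,totub(p),s["wrist_force"],s["clock"])
c=vision.camera("scene"); cv2.imwrite("pics/s10.png",cv2.resize(c["color"][60:300,150:430,::-1],None,fx=2.7,fy=2.4))
for t in np.arange(.85,-.01,-.05): print(round(t,2),((toworld(lid_tcp(t,r=.185)-[0,0,TIP])-p)/.25).round(3))
E
```

```text
[0.55857316 0.02106867 0.22964118] [0.00102929 0.0201208  0.22964118] [1.42127656 1.31356728 5.35608026] 12.4
0.85 [-0.005  0.    -0.004]
0.8 [-0.024 -0.024 -0.025]
0.75 [-0.043 -0.047 -0.048]
0.7 [-0.06  -0.069 -0.072]
0.65 [-0.077 -0.09  -0.098]
0.6 [-0.093 -0.11  -0.124]
0.55 [-0.109 -0.129 -0.153]
0.5 [-0.123 -0.147 -0.182]
0.45 [-0.137 -0.164 -0.213]
0.4 [-0.149 -0.18  -0.244]
0.35 [-0.161 -0.194 -0.277]
0.3 [-0.171 -0.207 -0.31 ]
0.25 [-0.18  -0.219 -0.344]
0.2 [-0.189 -0.229 -0.379]
0.15 [-0.196 -0.238 -0.415]
0.1 [-0.202 -0.246 -0.451]
0.05 [-0.207 -0.252 -0.487]
-0.0 [-0.211 -0.257 -0.524]
```

View pics/s10.png

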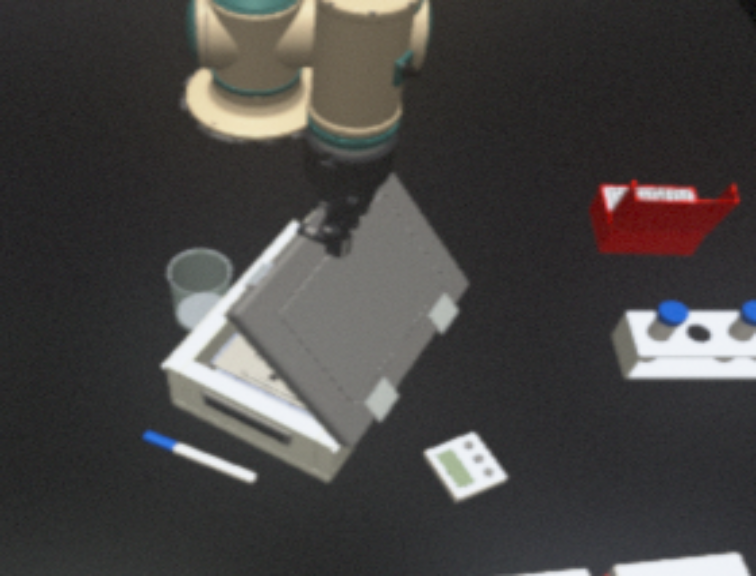

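The lid is about half shut and tracking the plan. I'll continue to about 0.25 rad.

>>> jog_arm(
  linear=[
    [-0.024,-0.024,-0.025],
    [-0.043,-0.047,-0.048],
    [-0.06,-0.069,-0.072],
    [-0.077,-0.09,-0.098],
    [-0.093,-0.11,-0.124],
    [-0.109,-0.129,-0.153],
    [-0.123,-0.147,-0.182],
    [-0.137,-0.164,-0.213],
    [-0.149,-0.18,-0.244],
    [-0.161,-0.194,-0.277],
    [-0.171,-0.207,-0.31],
    [-0.18,-0.219,-0.344],
  ],
  dr=[
    [0,0,0],
    [0,0,0],
    [0,0,0],
    [0,0,0],
    [0,0,0],
    [0,0,0],
    [0,0,0],
    [0,0,0],
    [0,0,0],
    [0,0,0],
    [0,0,0],
    [0,0,0],
  ],
  hand=[1,1,1,1,1,1,1,1,1,1,1,1],
)

```text
clock: 13.65
tool_pos: [0.5114, -0.0353, 0.1418]
orientation: [-0.002, 0.902, 0.431, -0.003]
wrist_force: [-0.1, -2.7, 4.1]
finger_gap: -0.0006
```

```bash
python3 - <<'E' 2>/dev/null
from bench import env, vision
import cv2, numpy as np
from h import *
s=env.observe(); p=s["tool_pos"]; print(p,totub(p),s["wrist_force"],s["clock"])
c=vision.camera("scene"); cv2.imwrite("pics/s11.png",cv2.resize(c["color"][60:300,150:430,::-1],None,fx=2.7,fy=2.4))
for t in np.arange(.25,-.06,-.05): print(round(t,2),((toworld(lid_tcp(t,r=.185)-[0,0,TIP])-p)/.25).round(3))
E
```

```text
[ 0.51139348 -0.03529374  0.14184532] [-0.00060229 -0.05336376  0.14184532] [-0.14912497 -2.68535558  4.12920972] 13.65
0.25 [0.008 0.006 0.007]
0.2 [-0.    -0.004 -0.028]
0.15 [-0.007 -0.013 -0.064]
0.1 [-0.013 -0.021 -0.1  ]
0.05 [-0.018 -0.027 -0.136]
0.0 [-0.022 -0.032 -0.173]
-0.05 [-0.025 -0.035 -0.21 ]
```

View pics/s11.png

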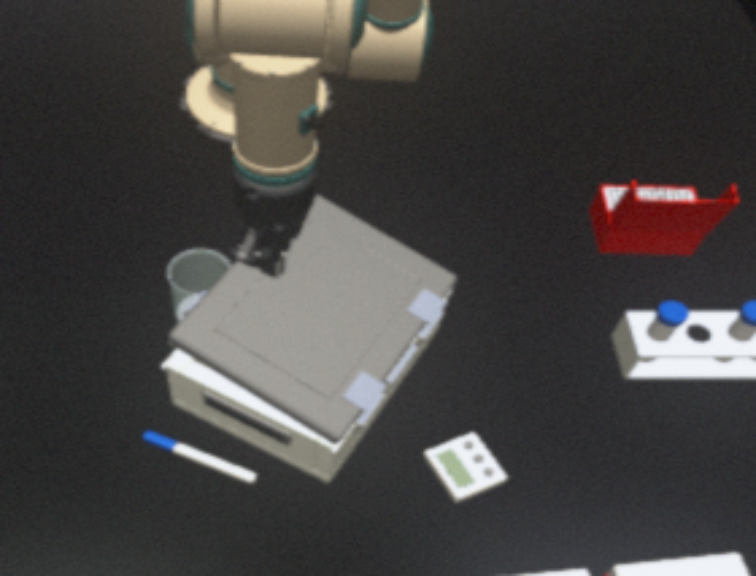

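About 0.22 rad remains. I'll push down slowly and press lightly at the stop.

>>> jog_arm(
  linear=[
    [0,-0.004,-0.028],
    [-0.004,-0.01,-0.05],
    [-0.008,-0.015,-0.07],
    [-0.01,-0.018,-0.09],
    [-0.013,-0.021,-0.105],
    [-0.016,-0.024,-0.12],
    [-0.018,-0.027,-0.136],
    [-0.019,-0.028,-0.15],
    [-0.02,-0.03,-0.163],
    [-0.022,-0.032,-0.175],
    [-0.022,-0.032,-0.183],
    [-0.022,-0.032,-0.183],
  ],
  dr=[
    [0,0,0],
    [0,0,0],
    [0,0,0],
    [0,0,0],
    [0,0,0],
    [0,0,0],
    [0,0,0],
    [0,0,0],
    [0,0,0],
    [0,0,0],
    [0,0,0],
    [0,0,0],
  ],
  hand=[1,1,1,1,1,1,1,1,1,1,1,1],
)

```text
clock: 14.9
tool_pos: [0.5051, -0.0419, 0.1004]
orientation: [-0.003, 0.902, 0.431, -0.002]
wrist_force: [-11.3, 4.3, 40.4]
finger_gap: -0.0002
```

```bash
python3 - <<'E' 2>/dev/null
from bench import env, vision
import cv2, numpy as np
from h import *
s=env.observe(); p=s["tool_pos"]; print(p,totub(p),s["wrist_force"],s["clock"])
for n in("scene","top"):
  c=vision.camera(n); 
  if n=="scene": cv2.imwrite("pics/s12.png",cv2.resize(c["color"][60:300,150:430,::-1],None,fx=2.7,fy=2.4))
  T=totub(cloud(c)); x,y,z=T[...,0],T[...,1],T[...,2]
  for xx in(-.115,.115): print(n,xx,[(round(yy,2),np.round(np.nanmedian(z[(abs(x-xx)<.01)&(abs(y-yy)<.01)]),4)) for yy in(-.09,-.06,-.03,0,.03,.06,.09)])
E
```

```text
[ 0.50505175 -0.04187664  0.10039969] [-0.001442   -0.06246579  0.10039969] [-11.31758584   4.26144157  40.39821957] 14.9
scene -0.115 [(-0.09, np.float64(0.1306)), (-0.06, np.float64(0.5563)), (-0.03, np.float64(0.1303)), (0, np.float64(0.1299)), (0.03, np.float64(0.1304)), (0.06, np.float64(0.131)), (0.09, np.float64(0.1308))]
scene 0.115 [(-0.09, np.float64(0.1299)), (-0.06, np.float64(0.1299)), (-0.03, np.float64(0.1304)), (0, np.float64(0.1305)), (0.03, np.float64(0.1306)), (0.06, np.float64(0.1306)), (0.09, np.float64(0.1303))]
top -0.115 [(-0.09, np.float64(0.5699)), (-0.06, np.float64(0.5614)), (-0.03, np.float64(0.1331)), (0, np.float64(0.1319)), (0.03, np.float64(0.1324)), (0.06, np.float64(0.1335)), (0.09, np.float64(0.1322))]
top 0.115 [(-0.09, np.float64(0.1333)), (-0.06, np.float64(0.1312)), (-0.03, np.float64(nan)), (0, np.float64(0.1328)), (0.03, np.float64(0.1328)), (0.06, np.float64(0.1314)), (0.09, np.float64(0.1313))]
```

View pics/s12.png

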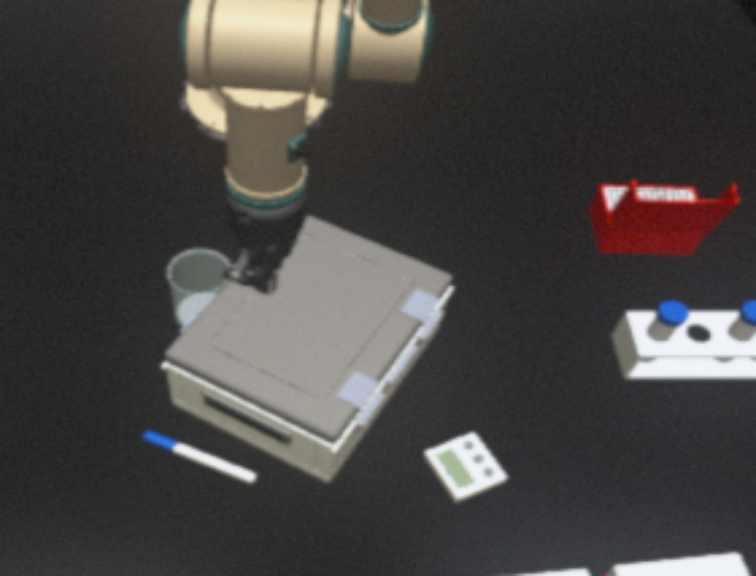

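The lid is level at 0.130–0.131 m and pressed against its stop. I'll lift straight off.

>>> jog_arm(
  linear=[
    [0,0,0.03],
    [0,0,0.1],
    [0,0,0.25],
    [0,0,0.4],
    [0,0,0.55],
    [0,0,0.65],
    [-0.05,-0.05,0.7],
    [-0.05,-0.05,0.7],
    [-0.05,-0.05,0.7],
  ],
  dr=[
    [0,0,0],
    [0,0,0],
    [0,0,0],
    [0,0,0],
    [0,0,0],
    [0,0,0],
    [0,0,0],
    [0,0,0],
    [0,0,0],
  ],
  hand=[1,1,1,1,1,1,1,1,1],
)

```text
clock: 15.9
tool_pos: [0.493, -0.0542, 0.2748]
orientation: [-0.003, 0.903, 0.431, -0.001]
wrist_force: [-0.3, 0.6, -0.3]
finger_gap: -0.0002
```

```bash
python3 - <<'E' 2>/dev/null
from bench import env, vision
import cv2, numpy as np
from h import *
s=env.observe(); p=s["tool_pos"]; print(p,s["wrist_force"],s["clock"],abs(s["qd"]).max())
c=vision.camera("scene"); cv2.imwrite("pics/s13.png",cv2.resize(c["color"][60:300,150:430,::-1],None,fx=2.7,fy=2.4))
T=totub(cloud(c)); x,y,z=T[...,0],T[...,1],T[...,2]
for xx in(-.115,.115): print(xx,[(round(yy,2),np.round(np.nanmedian(z[(abs(x-xx)<.01)&(abs(y-yy)<.01)]),4)) for yy in(-.09,-.06,-.03,0,.03,.06,.09)])
m=(abs(z-.131)<.006)&(abs(x)<.16)&(abs(y)<.14); print(cv2.minAreaRect((cloud(c)[m][:,:2]*1000).astype(np.float32)))
E
```

```text
[ 0.49295993 -0.05420675  0.27482301] [-0.34973401  0.63793404 -0.27744622] 15.9 0.016809931314780178
-0.115 [(-0.09, np.float64(0.1298)), (-0.06, np.float64(0.1303)), (-0.03, np.float64(0.1303)), (0, np.float64(0.1304)), (0.03, np.float64(0.1304)), (0.06, np.float64(0.1308)), (0.09, np.float64(0.1305))]
0.115 [(-0.09, np.float64(0.1305)), (-0.06, np.float64(0.1304)), (-0.03, np.float64(0.1306)), (0, np.float64(0.1302)), (0.03, np.float64(0.1302)), (0.06, np.float64(0.1304)), (0.09, np.float64(0.1301))]
((544.1246337890625, 4.99273681640625), (217.8068389892578, 270.6844787597656), 51.44837188720703)
```

View pics/s13.png

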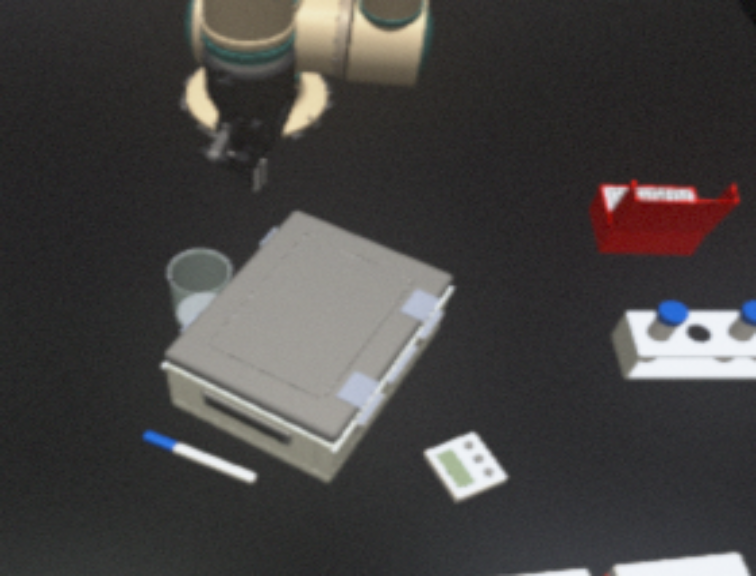

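The box is shut and level, the arm is clear of everything, and the bystanders are where they were. I'm handing in.

```bash
python3 -c "
from bench import env
print(env.job_done())"
```

```text
the job is handed in; nothing more can be done
None
```

I folded the tube retainer flat, shut the lid over it, lifted the arm clear and handed the job in at about 16 s. All pushing was with the closed fingertips. No verdict was reported.

**Last checks**
- **Retainer:** flat before the lid moved, reading 0.078–0.079 m wherever the camera could see it.
- **Lid:** level at about 0.130 m, against 0.131 m expected when shut.
- **Box:** its centre is within about 2 mm of where I first measured it.
- **Bystanders:** they look unmoved in the pictures; I did not re-measure them.
- **Tubes:** I could not see them under the flat retainer, so I did not check them directly.
- **Arm:** wrist force is about zero, so it is touching nothing.

**What went wrong or disagreed**
- **Tip position:** the finger tip sits about 32 mm above the TCP position the robot reports. My first push at the retainer therefore passed just over it without moving it. I measured the offset from depth and corrected for it.
- **Force at the lid stop:** pressing the lid shut peaked at about 40 N vertical on the wrist, measured through the fingertips. That is firmer than I intended, but well below the 120 N wrist limit.

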